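# Release the sphere's dish from its twist-lock pedestal and hold it clear

## Robot

A 7-joint arm with a two-finger parallel gripper is mounted at the origin on the work surface. World frame = base frame: x ahead of the robot, y to its left, z up, the work surface at z = 0. Lengths are in m, angles in rad, forces in N, time in s.
With the tool pointing down it reaches from about 0.4 to 0.85 m from the base axis. Payload 4.5 kg.
Tool frame: the origin (TCP) lies between the finger pads; the fingertips stand r.tip_reach ahead of it and the grasp point (between the pads) lies 11 mm behind it (r.tip_reach is the distance from the TCP to the fingertips, in m); z points along the fingers, y is the line along which they close (so a half turn about z gives the same grasp; the last joint's range is limited). The gripper opens to 88 mm and grips with 3 to 60 N. Pads are 18 mm wide; open, the fingers measure 123 mm over their backs; the gripper's body (75 mm by 187 mm) begins 45 mm behind the grasp point.
Start: joints at [1.253, 0.689, -0.195, 1.565, 0.157, 0.902, -0.215], TCP at [0.215, -0.587, 0.247] pointing down, gripper open.
Joint ranges: [-3.01, 3.01], [-0.46, 2.08], [-1.47, 1.51], [0.13, 2.56], [-1, 4.14], [0.04, 2.09], [-2.66, 2.66]. Speed limits (rad/s): [2.57, 2.57, 3.14, 3.14, 3.14, 3.14, 3.14].

## Interface

Orientations are given as a unit quaternion [x, y, z, w].
In Python, from plant import r, vision, workorder gives the robot as it stands.
- The arm moves only by the tool drive_tool, never from a script. Its argument "targets" is a list of rows, each an object of numbers: "tx", "ty", "tz": the shift along the world's x, y, z in units of 0.03 m (1.0 is 0.03 m); "wx", "wy", "wz": the turn, a rotation vector about the world's x, y, z in units of 60 degrees (1.0 is 60 degrees); "claw": the opening, from -1 (shut) to 1 (fully open). A call has exactly 8 rows; each row shifts and turns the commanded pose from where the row before left it; what a row does not reach is not made up. A row lasts 1/10 s, in which the tool goes at most 50 mm and 8.59 degrees, less where a joint would pass 70% of its speed; a pose out of reach is approached as far as the arm can. A call with a number of a shift or a turn outside -1 to 1 is refused whole. A call with a gripper value outside its range is refused whole. The fingers move at their own pace and stop on an object; "force" is the grip in N (left out, the last holds). Time passes only in rows, so rows that do not move let the fingers close, or fill a call up. It gives the time, the measured TCP pose, the force, the opening and the grip force at its end, in the units of the state.
- r.get_state(): the state, without advancing time (a new reading comes with each control period).
- vision.snapshot(name): name is "scene" or "top"; returns a dict with "image" (384x512x3 uint8, blue, green, red), "range_z" (384x512 float32, m along the optical axis (not along the pixel's ray), 0 where there is no reading), "K" (3x3 intrinsics, pixels), "dist" ([k1, k2, p1, p2, k3] as OpenCV has them; the pictures are not rectified), "cam_to_world" (4x4, takes a point from camera to world coordinates). Camera axes: x right, y up, looking along -z (the intrinsics and any distortion apply to the point x, -y, -z); pixel columns grow to the right and rows downward; lengths in m; the calibration is good to about 2 mm. A picture is of the moment at which its call begins.
- workorder.finish_job(): hands the job in; it is judged then, once.
The state is a dict: "clock": time; "q": joint angles; "qd": joint speeds; "joint_torque": joint torques, N m; "tool_pos": TCP position; "eef_rot": TCP orientation; "contact_force": force on the tool from outside, world axes, zero at the start; "moment": the same for the moment, N m; "opening": opening from 0.0 (shut) to 1.0 (fully open); "finger_force": force on a finger pad.
Only numpy, scipy, OpenCV 4.12 (cv2) and the standard library are available. Lean on these libraries where they do the work, as an engineer would, in place of code of your own. Each camera call takes 0.05 s, during which the arm holds its last target. There are 200 camera calls.

## Task

I want to wipe the top of the steel pedestal, so please take off the wooden dish that carries the glass sphere: take the dish by the grip of its hoop handle, turn it anticlockwise (seen from above) about a quarter turn on the pedestal until you feel the twist-lock come up against its stop, then lift it off. Finish while still holding the dish by its hoop over the pedestal, at least 5 cm above its seat, still and level, with the sphere resting in the middle of the dish the whole time. Leave the other things on the sideboard where they are.

Things in the scene. Friction and masses are not known exactly. Their poses are not given: they have to be found in the camera images.
- hoop_grip (a point): Centre of the wooden grip at the top of the hoop handle: a bar 64 mm long (along this point's x), 12 mm wide (y) and 16 mm high (z, up), on the dish's axis, 100 mm above the seat while the dish is on the pedestal. The sphere's top is 44 mm below this point. The hoop's 6 mm steel rod leaves the grip's two ends and comes down to the rim on the +x and -x sides; the y sides are open.
- dish_mid (a point): Middle of the wooden dish's upper face, where the sphere rests: on the axis, 12 mm above the seat while on the pedestal; axes as for hoop_grip. The dish is 164 mm across, shallow (curved to about 220 mm radius, 17 mm deep), so the sphere rolls off the middle if it is tipped or jerked. Dish, hoop and foot are one rigid loose thing of about 0.3 kg.
- hoop_foot (a point): Where the hoop meets the rim on the dish's +x side: 78 mm from the axis, 28 mm above the seat. Under the dish's steel foot (68 mm across, 1.5 mm sideways play in the seat) a T-shaped key sits in the twist-lock. Locked, the dish can rise only 3 mm; within about 5 degrees of the stop the key passes upward, and 15 mm higher it is clear.
- ball_center (a point): Centre of the clear glass sphere, 44 mm across, about 0.11 kg, loose in the middle of the dish.
- seat (a point): Centre of the seat on top of the round steel pedestal (fixed), 75 mm above the sideboard; its drum is 88 mm across with a 4 mm rim around the dish's foot. The dish must turn anticlockwise from above 75 to 105 degrees to the hard stop, different each time and not visible: this point's yaw tells nothing of it. Turning is light (under about 0.25 N m) up to the stop.
- bell: Bystander beside the pedestal: chrome desk bell with a press button on top, 82 mm across, 61 mm high; origin under its centre.
- coaster: Bystander beside the pedestal: loose square wooden coaster, 92 by 92 by 6 mm, lying flat; origin under its centre.
- tealight: Bystander beyond the pedestal: small glass tealight holder, 60 mm across, 42 mm high; origin under its centre.
- coaster_set: Bystander: wooden coasters standing in a slotted wooden holder, 84 by 110 mm, 105 mm high; origin under its centre.
- planter: Bystander: terracotta planter with a succulent, 124 mm across, about 140 mm high; origin under its centre.
- tape: Bystander: orange plastic tape dispenser, 130 by 50 mm, 70 mm high; origin under its centre.
- frame: Bystander: wooden picture frame standing on its strut, 140 mm wide, 180 mm high; origin at the middle of its lower front edge.
Things that resemble listed ones, but are neither listed nor needed, are in the scene too. What is shaped like the part that bears hoop_grip but pink is not meant. Leave any green look-alike of the part that bears seat alone.

How it is judged:
By the outcome, as a careful person would: the job done as asked, in the order asked, and still so for the second after the job is handed in, while the arm keeps its last pose, push and grip.
It also fails if it takes over 48 s, if anything falls off the work surface, if the arm or the gripper's body presses on something with over 40 N, if the wrist force passes 120 N, or if a joint passes its speed limit or range.

## Working session

There is one attempt and no reset: what is moved stays moved. The work goes in short steps, Python scripts to look and compute and a tool call to move; the robot and the scene stay as the last step left them, time stands still between calls to the robot, and variables do not carry over. Pictures are saved under pics/ and viewed, at most 10 in all, crops included, and the job is handed in when it is done.

Besides the shell and the picture viewer there is one more tool, called after "Emit:" as a command line: name --argument value ..., lists and objects as JSON in quotes. drive_tool: Moves the arm, as the interface text tells. Its arguments: {"type":"object","properties":{"targets":{"type":"array","items":{"type":"object","properties":{"tx":{"type":"number"},"ty":{"type":"number"},"tz":{"type":"number"},"wx":{"type":"number"},"wy":{"type":"number"},"wz":{"type":"number"},"claw":{"type":"number"}}}},"force":{"type":"number"}},"required":["targets"]}

```bash
mkdir -p pics; ls; cat > h.py <<'E'
import numpy as np, cv2, pickle
from plant import r, vision, workorder
def snap(n):
    s=vision.snapshot(n); pickle.dump(s,open(f'pics/{n}.pkl','wb')); return s
def cloud(s):
    h,w=s['range_z'].shape; u,v=np.meshgrid(np.arange(w),np.arange(h))
    p=cv2.undistortPoints(np.stack([u,v],-1).reshape(-1,1,2).astype(float),np.array(s['K']),np.array(s['dist'])).reshape(h,w,2)
    z=s['range_z']; c=np.stack([p[...,0]*z,-p[...,1]*z,-z],-1); T=np.array(s['cam_to_world'])
    P=c@T[:3,:3].T+T[:3,3]; P[z<=0]=np.nan; return P
E
python3 - <<'E'
from h import *
a=snap('scene');b=snap('top')
cv2.imwrite('pics/a.png',a['image']);cv2.imwrite('pics/b.png',b['image'])
print(r.tip_reach,r.get_state())
E
```

```text
pics
0.008 {'clock': 0.1, 'q': array([ 1.25283817,  0.68988655, -0.19449944,  1.56620067,  0.15734494,
        0.90249163, -0.21511215]), 'qd': array([-1.14635430e-03, -1.55118447e-03, -3.32824330e-04, -3.61119781e-03,
       -1.35322696e-03, -1.04041086e-03,  7.17778055e-05]), 'joint_torque': array([-3.57663448e-03, -5.28500962e+01, -1.27127722e+00, -1.53837740e+01,
       -5.24786662e-02,  2.10227081e-03,  7.93014124e-05]), 'tool_pos': array([ 0.21510109, -0.58625538,  0.24600866]), 'eef_rot': array([ 9.84566557e-01,  1.75008746e-01, -2.18783610e-04, -7.65845893e-04]), 'contact_force': array([-0.92740598, -0.49836451, -0.75730709]), 'moment': array([ 0.03232203, -0.03719988,  0.03420678]), 'finger_force': 0.0, 'opening': 1.0002163983689194}
```

View pics/a.png

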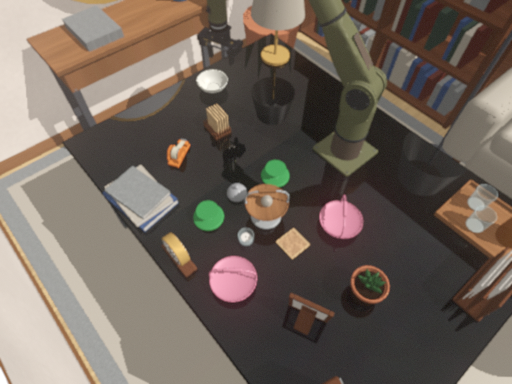

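View pics/b.png

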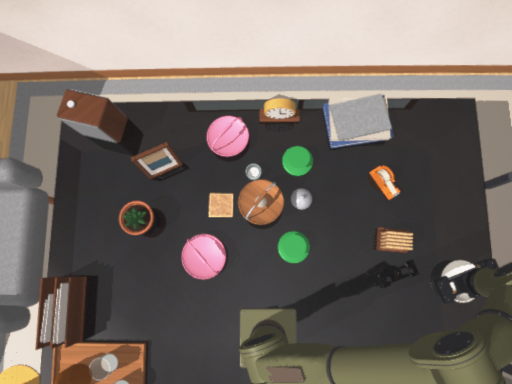

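The wooden dish with the sphere is at about (261,202) in top and (267,203) in scene. The look-alikes are the pink hooped dishes at top (228,137) and (205,257), and the green seats at (297,160) and (293,247). The wooden one fits the description, and I'll confirm it with a crop.

```bash
python3 - <<'E'
from h import *
for n,(u0,v0,u1,v1) in dict(top=(200,150,320,240),scene=(215,150,335,240)).items():
    s=pickle.load(open(f'pics/{n}.pkl','rb'));P=cloud(s)
    c=s['image'][v0:v1,u0:u1]; globals()[n]=cv2.resize(c,None,fx=5,fy=5,interpolation=cv2.INTER_CUBIC)
    np.set_printoptions(precision=4,suppress=True)
    Q=P[v0:v1,u0:u1].reshape(-1,3)
    ctr=P[202,261] if n=='top' else P[200,267]
    print(n,ctr)
    near=Q[np.linalg.norm(Q[:,:2]-ctr[:2],axis=1)<.11]
    g=near[(near[:,2]>.163)&(near[:,2]<.2)]
    m=g.mean(0);w,V=np.linalg.eigh(np.cov(g[:,:2].T));t=(g[:,:2]-m[:2])@V[:,1]
    print('grip',len(g),m,(g.min(0)+g.max(0))/2,g[:,2].max(),'axis',V[:,1],np.degrees(np.arctan2(V[1,1],V[0,1])),t.min(),t.max())
    d=near[(near[:,2]>.095)&(near[:,2]<.11)]
    A=np.c_[2*d[:,:2],np.ones(len(d))];x=np.linalg.lstsq(A,(d[:,:2]**2).sum(1),rcond=None)[0]
    print('rim',len(d),x[:2],np.sqrt(x[2]+x[:2]@x[:2]))
    b=(near[:,2]>.12)&(near[:,2]<.137); print('ball-ish',b.sum(),near[b].mean(0))
cv2.imwrite('pics/c.png',top);cv2.imwrite('pics/d.png',scene)
E
```

```text
top [0.4783 0.0199 0.1316]
grip 108 [0.4837 0.0218 0.1773] [0.4843 0.0204 0.1753] 0.18724661914607332 axis [-0.7829  0.6222] 141.5223699068514 -0.07156777532176951 0.06895211430677343
rim 717 [0.485  0.0218] 0.0698332835177943
ball-ish 50 [0.4813 0.0189 0.1266]
scene [0.4942 0.0323 0.1322]
grip 107 [0.4895 0.0233 0.1787] [0.4884 0.0215 0.1766] 0.19003588035648233 axis [-0.7752  0.6317] 140.82601840126821 -0.07065861338808256 0.07044568985206007
rim 646 [0.4866 0.0213] 0.06772074000974378
ball-ish 84 [0.4894 0.0255 0.127 ]
```

View pics/c.png

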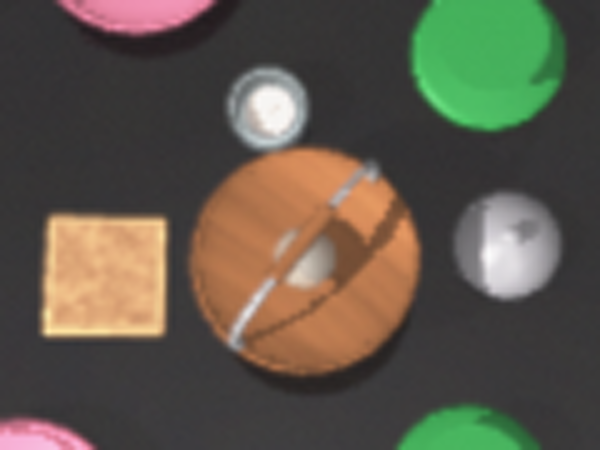

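View pics/d.png

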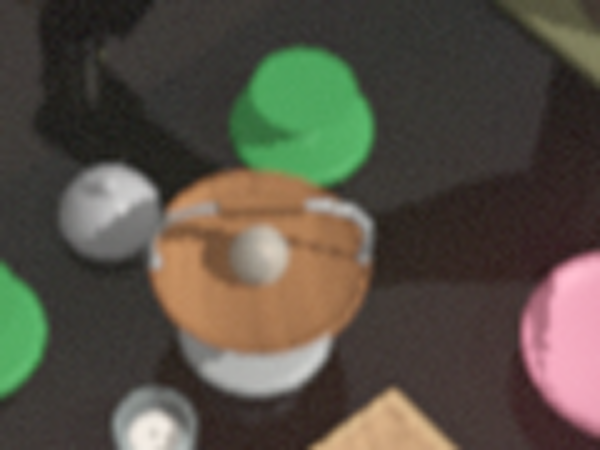

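The crops confirm it: wooden dish, steel hoop, sphere and grey steel pedestal. Both cameras agree on an axis at about (0.486, 0.0215) and a bar yaw of about -39°. I'm moving to a standoff above it.

Emit:
drive_tool --targets '[{"tx": 0.376,"ty": 0.844,"wz": -0.041,"claw": 1},{"tx": 0.376,"ty": 0.844,"wz": -0.041,"claw": 1},{"tx": 0.376,"ty": 0.844,"wz": -0.041,"claw": 1},{"tx": 0.376,"ty": 0.844,"wz": -0.041,"claw": 1},{"tx": 0.376,"ty": 0.844,"wz": -0.041,"claw": 1},{"tx": 0.376,"ty": 0.844,"wz": -0.041,"claw": 1},{"tx": 0.376,"ty": 0.844,"wz": -0.041,"claw": 1},{"tx": 0.376,"ty": 0.844,"wz": -0.041,"claw": 1}]'

```text
validation failed for argument at $.ta...
```

```bash
cat > st.py <<'E'
from h import *
from scipy.spatial.transform import Rotation as R
np.set_printoptions(precision=4,suppress=True)
s=r.get_state();M=R.from_quat(s['eef_rot']).as_matrix()
print(s['clock'],s['tool_pos'],'xyaw',np.degrees(np.arctan2(M[1,0],M[0,0])),'z',M[:,2],'q',s['q'],'F',s['contact_force'],'M',s['moment'],s['opening'],s['finger_force'])
E
python3 st.py
```

```text
0.1 [ 0.2151 -0.5863  0.246 ] xyaw 20.158347990936534 z [-0.0007  0.0014 -1.    ] q [ 1.2528  0.6899 -0.1945  1.5662  0.1573  0.9025 -0.2151] F [-0.9274 -0.4984 -0.7573] M [ 0.0323 -0.0372  0.0342] 1.0002163983689194 0.0
```

The call was refused without a clear reason. I'll retry with every field filled in.

Emit:
drive_tool --targets '[{"tx": 0.38,"ty": 0.84,"tz": 0,"wx": 0,"wy": 0,"wz": -0.04,"claw": 1},{"tx": 0.38,"ty": 0.84,"tz": 0,"wx": 0,"wy": 0,"wz": -0.04,"claw": 1},{"tx": 0.38,"ty": 0.84,"tz": 0,"wx": 0,"wy": 0,"wz": -0.04,"claw": 1},{"tx": 0.38,"ty": 0.84,"tz": 0,"wx": 0,"wy": 0,"wz": -0.04,"claw": 1},{"tx": 0.38,"ty": 0.84,"tz": 0,"wx": 0,"wy": 0,"wz": -0.04,"claw": 1},{"tx": 0.38,"ty": 0.84,"tz": 0,"wx": 0,"wy": 0,"wz": -0.04,"claw": 1},{"tx": 0.38,"ty": 0.84,"tz": 0,"wx": 0,"wy": 0,"wz": -0.04,"claw": 1},{"tx": 0.38,"ty": 0.84,"tz": 0,"wx": 0,"wy": 0,"wz": -0.04,"claw": 1}]'

```text
clock: 0.9
tool_pos: [0.3068, -0.3839, 0.2465]
eef_rot: [1.0, 0.007, -0.0, -0.0]
contact_force: [-0.9, -0.3, -0.2]
opening: 0.997
finger_force: 0.0
```

```bash
python3 st.py
```

```text
0.9 [ 0.3068 -0.3839  0.2465] xyaw 0.8554008880257093 z [-0.0003  0.0004 -1.    ] q [ 0.8566  0.516  -0.0826  1.9627  0.0658  0.6659 -0.823 ] F [-0.9434 -0.3119 -0.1595] M [ 0.0211 -0.0391 -0.0163] 0.9967300279553694 0.0
```

Emit:
drive_tool --targets '[{"tx": 0.38,"ty": 0.84,"tz": 0,"wx": 0,"wy": 0,"wz": -0.04,"claw": 1},{"tx": 0.38,"ty": 0.84,"tz": 0,"wx": 0,"wy": 0,"wz": -0.04,"claw": 1},{"tx": 0.38,"ty": 0.84,"tz": 0,"wx": 0,"wy": 0,"wz": -0.04,"claw": 1},{"tx": 0.38,"ty": 0.84,"tz": 0,"wx": 0,"wy": 0,"wz": -0.04,"claw": 1},{"tx": 0.38,"ty": 0.84,"tz": 0,"wx": 0,"wy": 0,"wz": -0.04,"claw": 1},{"tx": 0.38,"ty": 0.84,"tz": 0,"wx": 0,"wy": 0,"wz": -0.04,"claw": 1},{"tx": 0.38,"ty": 0.84,"tz": 0,"wx": 0,"wy": 0,"wz": -0.04,"claw": 1},{"tx": 0.38,"ty": 0.84,"tz": 0,"wx": 0,"wy": 0,"wz": -0.04,"claw": 1}]'

```text
clock: 1.7
tool_pos: [0.398, -0.1824, 0.2466]
eef_rot: [0.987, -0.159, -0.0, -0.0]
contact_force: [0.7, 0.3, 1.2]
opening: 0.999
finger_force: 0.0
```

Emit:
drive_tool --targets '[{"tx": 0.36,"ty": 0.85,"tz": 0,"wx": 0,"wy": 0,"wz": -0.04,"claw": 1},{"tx": 0.36,"ty": 0.85,"tz": 0,"wx": 0,"wy": 0,"wz": -0.04,"claw": 1},{"tx": 0.36,"ty": 0.85,"tz": 0,"wx": 0,"wy": 0,"wz": -0.04,"claw": 1},{"tx": 0.36,"ty": 0.85,"tz": 0,"wx": 0,"wy": 0,"wz": -0.04,"claw": 1},{"tx": 0.36,"ty": 0.85,"tz": 0,"wx": 0,"wy": 0,"wz": -0.04,"claw": 1},{"tx": 0.36,"ty": 0.85,"tz": 0,"wx": 0,"wy": 0,"wz": -0.04,"claw": 1},{"tx": 0.36,"ty": 0.85,"tz": 0,"wx": 0,"wy": 0,"wz": -0.05,"claw": 1},{"tx": 0.36,"ty": 0.85,"tz": 0,"wx": 0,"wy": 0,"wz": -0.05,"claw": 1}]'

```text
clock: 2.5
tool_pos: [0.4843, 0.0216, 0.2465]
eef_rot: [0.943, -0.332, -0.0, 0.0]
contact_force: [0.3, -0.3, -0.3]
opening: 1.002
finger_force: 0.0
```

Emit:
drive_tool --targets '[{"tx": 0,"ty": 0,"tz": 0,"wx": 0,"wy": 0,"wz": 0,"claw": 1},{"tx": 0,"ty": 0,"tz": 0,"wx": 0,"wy": 0,"wz": 0,"claw": 1},{"tx": 0,"ty": 0,"tz": 0,"wx": 0,"wy": 0,"wz": 0,"claw": 1},{"tx": 0,"ty": 0,"tz": 0,"wx": 0,"wy": 0,"wz": 0,"claw": 1},{"tx": 0,"ty": 0,"tz": 0,"wx": 0,"wy": 0,"wz": 0,"claw": 1},{"tx": 0,"ty": 0,"tz": 0,"wx": 0,"wy": 0,"wz": 0,"claw": 1},{"tx": 0,"ty": 0,"tz": 0,"wx": 0,"wy": 0,"wz": 0,"claw": 1},{"tx": 0,"ty": 0,"tz": 0,"wx": 0,"wy": 0,"wz": 0,"claw": 1}]'

```text
clock: 3.3
tool_pos: [0.4842, 0.0203, 0.2468]
eef_rot: [0.944, -0.331, 0.0, 0.0]
contact_force: [-0.2, 0.3, 0.5]
opening: 1.0
finger_force: 0.0
```

```bash
python3 st.py; python3 - <<'E'
from h import *
s=snap('scene');t=snap('top')
f=lambda c:cv2.resize(c,None,fx=4,fy=4,interpolation=cv2.INTER_CUBIC)
cv2.imwrite('pics/e.png',np.hstack([f(s['image'][135:255,220:320]),f(t['image'][140:260,210:310])]))
E
```

```text
3.3 [0.4842 0.0203 0.2468] xyaw -38.65407018171987 z [ 0.     -0.0001 -1.    ] q [-0.2664  0.5165  0.1994  1.9906 -0.1623  0.6494 -2.2082] F [-0.2247  0.2872  0.5323] M [ 0.0492 -0.0272 -0.0468] 1.0003395330142664 0.0
```

View pics/e.png

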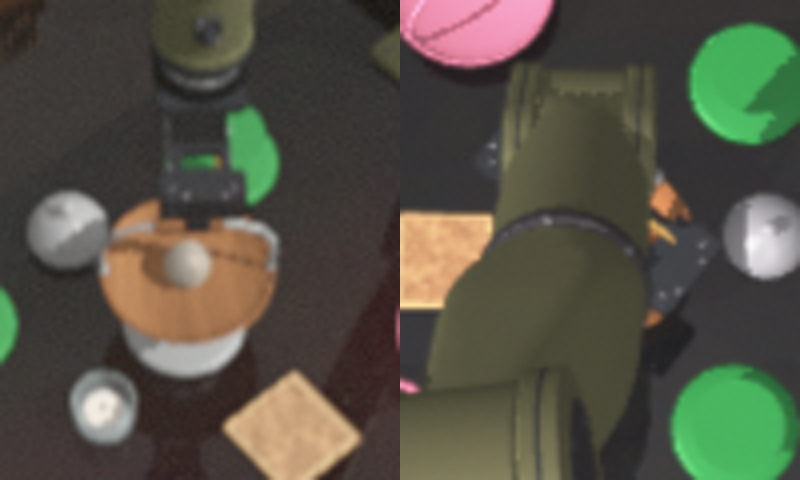

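The gripper straddles the grip (scene crop ~ (195,215)), aligned with the hoop. The sphere is centred. Next I descend to the grip height with a correction of about 2 mm.

Emit:
drive_tool --targets '[{"tx": 0.05,"ty": 0.06,"tz": -0.3,"wx": 0,"wy": 0,"wz": 0,"claw": 1},{"tx": 0,"ty": 0,"tz": -0.4,"wx": 0,"wy": 0,"wz": 0,"claw": 1},{"tx": 0,"ty": 0,"tz": -0.4,"wx": 0,"wy": 0,"wz": 0,"claw": 1},{"tx": 0,"ty": 0,"tz": -0.4,"wx": 0,"wy": 0,"wz": 0,"claw": 0.6},{"tx": 0,"ty": 0,"tz": -0.4,"wx": 0,"wy": 0,"wz": 0,"claw": 0.4},{"tx": 0,"ty": 0,"tz": -0.4,"wx": 0,"wy": 0,"wz": 0,"claw": 0.2},{"tx": 0,"ty": 0,"tz": -0.3,"wx": 0,"wy": 0,"wz": 0,"claw": 0},{"tx": 0,"ty": 0,"tz": -0.1,"wx": 0,"wy": 0,"wz": 0,"claw": -0.2}]' --force 4

```text
clock: 4.2
tool_pos: [0.4852, 0.0223, 0.1646]
eef_rot: [0.944, -0.331, -0.001, 0.0]
contact_force: [-0.4, 0.2, -0.1]
opening: 0.566
finger_force: 0.0
```

Emit:
drive_tool --targets '[{"tx": 0,"ty": 0,"tz": 0,"wx": 0,"wy": 0,"wz": 0,"claw": -0.3},{"tx": 0,"ty": 0,"tz": 0,"wx": 0,"wy": 0,"wz": 0,"claw": -0.4},{"tx": 0,"ty": 0,"tz": 0,"wx": 0,"wy": 0,"wz": 0,"claw": -0.45},{"tx": 0,"ty": 0,"tz": 0,"wx": 0,"wy": 0,"wz": 0,"claw": -0.5},{"tx": 0,"ty": 0,"tz": 0,"wx": 0,"wy": 0,"wz": 0,"claw": -0.53},{"tx": 0,"ty": 0,"tz": 0,"wx": 0,"wy": 0,"wz": 0,"claw": -0.56},{"tx": 0,"ty": 0,"tz": 0,"wx": 0,"wy": 0,"wz": 0,"claw": -0.58},{"tx": 0,"ty": 0,"tz": 0,"wx": 0,"wy": 0,"wz": 0,"claw": -0.6}]'

```text
clock: 5.0
tool_pos: [0.4857, 0.0223, 0.1658]
eef_rot: [0.944, -0.331, 0.0, 0.0]
contact_force: [-0.4, -0.4, 1.1]
opening: 0.201
finger_force: 0.0
```

```bash
python3 st.py; python3 - <<'E'
from h import *
s=snap('scene')
f=lambda c:cv2.resize(c,None,fx=6,fy=6,interpolation=cv2.INTER_CUBIC)
cv2.imwrite('pics/f.png',f(s['image'][150:240,215:335]))
E
```

```text
5.0 [0.4857 0.0223 0.1658] xyaw -38.63960399548746 z [ 0. -0. -1.] q [-0.2288  0.6533  0.1412  2.0665 -0.2045  0.4346 -2.1757] F [-0.4046 -0.3545  1.1209] M [0.0609 0.0126 0.056 ] 0.20062075028235066 0.0
```

View pics/f.png

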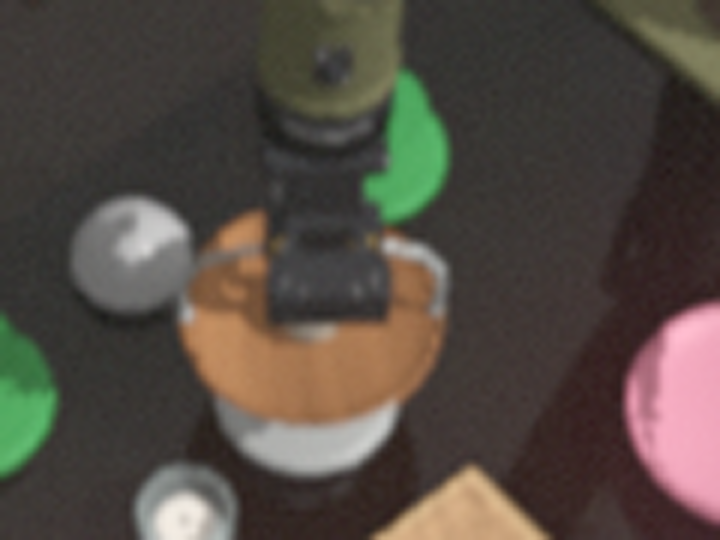

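The finger is between the hoop's shoulders (crop ~ (328,285)), with no contact yet. Now I close slowly.

Emit:
drive_tool --targets '[{"tx": 0,"ty": 0,"tz": 0,"wx": 0,"wy": 0,"wz": 0,"claw": -0.62},{"tx": 0,"ty": 0,"tz": 0,"wx": 0,"wy": 0,"wz": 0,"claw": -0.64},{"tx": 0,"ty": 0,"tz": 0,"wx": 0,"wy": 0,"wz": 0,"claw": -0.66},{"tx": 0,"ty": 0,"tz": 0,"wx": 0,"wy": 0,"wz": 0,"claw": -0.68},{"tx": 0,"ty": 0,"tz": 0,"wx": 0,"wy": 0,"wz": 0,"claw": -0.7},{"tx": 0,"ty": 0,"tz": 0,"wx": 0,"wy": 0,"wz": 0,"claw": -0.72},{"tx": 0,"ty": 0,"tz": 0,"wx": 0,"wy": 0,"wz": 0,"claw": -0.74},{"tx": 0,"ty": 0,"tz": 0,"wx": 0,"wy": 0,"wz": 0,"claw": -0.76}]'

```text
clock: 5.85
tool_pos: [0.4861, 0.0226, 0.1659]
eef_rot: [0.944, -0.331, 0.0, -0.0]
contact_force: [0.9, 1.9, 0.3]
opening: 0.136
finger_force: 4.0
```

```bash
python3 st.py
```

```text
5.85 [0.4861 0.0226 0.1659] xyaw -38.620329886687536 z [ 0.0008  0.0003 -1.    ] q [-0.2289  0.6532  0.1408  2.066  -0.2046  0.4343 -2.1757] F [0.8798 1.8805 0.2771] M [ 0.4472 -0.2034 -0.011 ] 0.13585591698254543 4.005800497398013
```

Gripped at 12 mm opening. The dish pushes the tool about 2 N along +n, so I'll ease that way by 1 mm and firm the grip.

Emit:
drive_tool --targets '[{"tx": 0.01,"ty": 0.01,"tz": 0,"wx": 0,"wy": 0,"wz": 0,"claw": -0.8},{"tx": 0.01,"ty": 0.01,"tz": 0,"wx": 0,"wy": 0,"wz": 0,"claw": -0.8},{"tx": 0,"ty": 0,"tz": 0,"wx": 0,"wy": 0,"wz": 0,"claw": -0.8},{"tx": 0,"ty": 0,"tz": 0,"wx": 0,"wy": 0,"wz": 0,"claw": -1},{"tx": 0,"ty": 0,"tz": 0,"wx": 0,"wy": 0,"wz": 0,"claw": -1},{"tx": 0,"ty": 0,"tz": 0,"wx": 0,"wy": 0,"wz": 0,"claw": -1},{"tx": 0,"ty": 0,"tz": 0,"wx": 0,"wy": 0,"wz": 0,"claw": -1},{"tx": 0,"ty": 0,"tz": 0,"wx": 0,"wy": 0,"wz": 0,"claw": -1}]' --force 45

```text
clock: 6.65
tool_pos: [0.4863, 0.0229, 0.1658]
eef_rot: [0.944, -0.331, -0.0, 0.0]
contact_force: [-0.3, 2.4, 0.7]
opening: 0.132
finger_force: 45.0
```

```bash
python3 st.py
```

```text
6.65 [0.4863 0.0229 0.1658] xyaw -38.641487128370834 z [-0.0001 -0.     -1.    ] q [-0.2301  0.6539  0.1415  2.0648 -0.2046  0.4359 -2.1767] F [-0.3057  2.4454  0.6768] M [ 0.374  -0.0638  0.0496] 0.13158072462248302 44.99931022524834
```

Emit:
drive_tool --targets '[{"tx": 0,"ty": 0.02,"tz": 0,"wx": 0,"wy": 0,"wz": 0.01,"claw": -1},{"tx": 0,"ty": 0,"tz": 0,"wx": 0,"wy": 0,"wz": 0.02,"claw": -1},{"tx": 0,"ty": 0,"tz": 0,"wx": 0,"wy": 0,"wz": 0.03,"claw": -1},{"tx": 0,"ty": 0,"tz": 0,"wx": 0,"wy": 0,"wz": 0.04,"claw": -1},{"tx": 0,"ty": 0,"tz": 0,"wx": 0,"wy": 0,"wz": 0.04,"claw": -1},{"tx": 0,"ty": 0,"tz": 0,"wx": 0,"wy": 0,"wz": 0.04,"claw": -1},{"tx": 0,"ty": 0,"tz": 0,"wx": 0,"wy": 0,"wz": 0.04,"claw": -1},{"tx": 0,"ty": 0,"tz": 0,"wx": 0,"wy": 0,"wz": 0.04,"claw": -1}]'

```text
clock: 7.45
tool_pos: [0.4862, 0.0234, 0.1657]
eef_rot: [0.98, -0.198, -0.0, 0.0]
contact_force: [-0.9, -1.3, 2.1]
opening: 0.131
finger_force: 45.0
```

```bash
python3 st.py
```

```text
7.45 [0.4862 0.0234 0.1657] xyaw -22.844301373004164 z [-0.0002 -0.0001 -1.    ] q [-0.1866  0.6493  0.0698  2.0625 -0.1006  0.433  -2.0091] F [-0.8544 -1.2652  2.0635] M [-0.1036  0.0964 -0.1138] 0.13108033997425853 45.01474689692259
```

Turning freely (0.11 N m of resistance).

Emit:
drive_tool --targets '[{"tx": 0,"ty": 0,"tz": 0,"wx": 0,"wy": 0,"wz": 0.04,"claw": -1},{"tx": 0,"ty": 0,"tz": 0,"wx": 0,"wy": 0,"wz": 0.04,"claw": -1},{"tx": 0,"ty": 0,"tz": 0,"wx": 0,"wy": 0,"wz": 0.04,"claw": -1},{"tx": 0,"ty": 0,"tz": 0,"wx": 0,"wy": 0,"wz": 0.04,"claw": -1},{"tx": 0,"ty": 0,"tz": 0,"wx": 0,"wy": 0,"wz": 0.04,"claw": -1},{"tx": 0,"ty": 0,"tz": 0,"wx": 0,"wy": 0,"wz": 0.04,"claw": -1},{"tx": 0,"ty": 0,"tz": 0,"wx": 0,"wy": 0,"wz": 0.04,"claw": -1},{"tx": 0,"ty": 0,"tz": 0,"wx": 0,"wy": 0,"wz": 0.04,"claw": -1}]'

```text
clock: 8.25
tool_pos: [0.4863, 0.0235, 0.1657]
eef_rot: [0.999, -0.032, 0.0, 0.0]
contact_force: [-0.5, 0.3, 1.0]
opening: 0.126
finger_force: 45.0
```

```bash
python3 st.py
```

```text
8.25 [0.4863 0.0235 0.1657] xyaw -3.6392097052133274 z [ 0.0001 -0.0001 -1.    ] q [-0.1318  0.6463 -0.0178  2.0597  0.0256  0.4357 -1.8035] F [-0.548   0.3068  0.9738] M [-0.0384  0.0197 -0.1147] 0.1263277069419698 45.01295439898968
```

Turned 35°. Continuing to about 70°.

Emit:
drive_tool --targets '[{"tx": 0,"ty": 0,"tz": 0,"wx": 0,"wy": 0,"wz": 0.04,"claw": -1},{"tx": 0,"ty": 0,"tz": 0,"wx": 0,"wy": 0,"wz": 0.04,"claw": -1},{"tx": 0,"ty": 0,"tz": 0,"wx": 0,"wy": 0,"wz": 0.04,"claw": -1},{"tx": 0,"ty": 0,"tz": 0,"wx": 0,"wy": 0,"wz": 0.04,"claw": -1},{"tx": 0,"ty": 0,"tz": 0,"wx": 0,"wy": 0,"wz": 0.04,"claw": -1},{"tx": 0,"ty": 0,"tz": 0,"wx": 0,"wy": 0,"wz": 0.04,"claw": -1},{"tx": 0,"ty": 0,"tz": 0,"wx": 0,"wy": 0,"wz": 0.04,"claw": -1},{"tx": 0,"ty": 0,"tz": 0,"wx": 0,"wy": 0,"wz": 0.04,"claw": -1}]'

```text
clock: 9.05
tool_pos: [0.4867, 0.0233, 0.1658]
eef_rot: [0.991, 0.135, 0.0, 0.0]
contact_force: [0.8, -1.1, -0.6]
opening: 0.126
finger_force: 45.0
```

Emit:
drive_tool --targets '[{"tx": 0,"ty": 0,"tz": 0,"wx": 0,"wy": 0,"wz": 0.04,"claw": -1},{"tx": 0,"ty": 0,"tz": 0,"wx": 0,"wy": 0,"wz": 0.04,"claw": -1},{"tx": 0,"ty": 0,"tz": 0,"wx": 0,"wy": 0,"wz": 0.04,"claw": -1},{"tx": 0,"ty": 0,"tz": 0,"wx": 0,"wy": 0,"wz": 0.04,"claw": -1},{"tx": 0,"ty": 0,"tz": 0,"wx": 0,"wy": 0,"wz": 0.03,"claw": -1},{"tx": 0,"ty": 0,"tz": 0,"wx": 0,"wy": 0,"wz": 0.03,"claw": -1},{"tx": 0,"ty": 0,"tz": 0,"wx": 0,"wy": 0,"wz": 0.02,"claw": -1},{"tx": 0,"ty": 0,"tz": 0,"wx": 0,"wy": 0,"wz": 0.02,"claw": -1}]'

```text
clock: 9.85
tool_pos: [0.4866, 0.0233, 0.1659]
eef_rot: [0.964, 0.267, 0.0, 0.0]
contact_force: [2.4, -2.9, 3.1]
opening: 0.131
finger_force: 45.2
```

```bash
python3 st.py
```

```text
9.85 [0.4866 0.0233 0.1659] xyaw 31.02903284842261 z [ 0.0008 -0.0002 -1.    ] q [-0.0298  0.6483 -0.1792  2.0541  0.2465  0.4583 -1.4244] F [ 2.3901 -2.8771  3.1061] M [-0.6292 -0.5265 -0.2307] 0.13104939502721558 45.16532242298126
```

At 70° a lateral force of about 3.7 N is building. I'll relieve it by about 1 mm and turn more slowly to find the stop.

Emit:
drive_tool --targets '[{"tx": 0.01,"ty": -0.01,"tz": 0,"wx": 0,"wy": 0,"wz": 0.01,"claw": -1},{"tx": 0.01,"ty": -0.01,"tz": 0,"wx": 0,"wy": 0,"wz": 0.01,"claw": -1},{"tx": 0,"ty": -0.01,"tz": 0,"wx": 0,"wy": 0,"wz": 0.01,"claw": -1},{"tx": 0,"ty": 0,"tz": 0,"wx": 0,"wy": 0,"wz": 0.01,"claw": -1},{"tx": 0,"ty": 0,"tz": 0,"wx": 0,"wy": 0,"wz": 0.01,"claw": -1},{"tx": 0,"ty": 0,"tz": 0,"wx": 0,"wy": 0,"wz": 0.01,"claw": -1},{"tx": 0,"ty": 0,"tz": 0,"wx": 0,"wy": 0,"wz": 0.01,"claw": -1},{"tx": 0,"ty": 0,"tz": 0,"wx": 0,"wy": 0,"wz": 0.01,"claw": -1}]'

```text
clock: 10.65
tool_pos: [0.4869, 0.0228, 0.1657]
eef_rot: [0.952, 0.308, 0.0, -0.0]
contact_force: [2.4, -1.3, 3.0]
opening: 0.127
finger_force: 45.1
```

```bash
python3 st.py
```

```text
10.65 [0.4869 0.0228 0.1657] xyaw 35.82034880357534 z [ 0.0001  0.0002 -1.    ] q [-0.0135  0.6502 -0.2029  2.0521  0.2756  0.4643 -1.3691] F [ 2.3911 -1.332   2.9717] M [-0.2814 -0.4113 -0.1902] 0.12714510306039353 45.07621105760336
```

Emit:
drive_tool --targets '[{"tx": 0.01,"ty": -0.01,"tz": 0,"wx": 0,"wy": 0,"wz": 0.01,"claw": -1},{"tx": 0.01,"ty": 0,"tz": 0,"wx": 0,"wy": 0,"wz": 0.01,"claw": -1},{"tx": 0,"ty": 0,"tz": 0,"wx": 0,"wy": 0,"wz": 0.01,"claw": -1},{"tx": 0,"ty": 0,"tz": 0,"wx": 0,"wy": 0,"wz": 0.01,"claw": -1},{"tx": 0,"ty": 0,"tz": 0,"wx": 0,"wy": 0,"wz": 0.01,"claw": -1},{"tx": 0,"ty": 0,"tz": 0,"wx": 0,"wy": 0,"wz": 0.01,"claw": -1},{"tx": 0,"ty": 0,"tz": 0,"wx": 0,"wy": 0,"wz": 0.01,"claw": -1},{"tx": 0,"ty": 0,"tz": 0,"wx": 0,"wy": 0,"wz": 0.01,"claw": -1}]'

```text
clock: 11.45
tool_pos: [0.4872, 0.0223, 0.1657]
eef_rot: [0.938, 0.347, -0.0, -0.0]
contact_force: [-0.3, 1.2, 5.8]
opening: 0.125
finger_force: 45.0
```

```bash
python3 st.py
```

```text
11.45 [0.4872 0.0223 0.1657] xyaw 40.619154351438155 z [-0.0005 -0.0001 -1.    ] q [ 0.0019  0.652  -0.2262  2.0501  0.3044  0.4712 -1.3139] F [-0.3053  1.2282  5.7529] M [ 0.0699  0.0885 -0.1277] 0.1251527743100037 45.02826523035765
```

Emit:
drive_tool --targets '[{"tx": 0,"ty": 0,"tz": 0.01,"wx": 0,"wy": 0,"wz": 0.01,"claw": -1},{"tx": 0,"ty": 0,"tz": 0,"wx": 0,"wy": 0,"wz": 0.01,"claw": -1},{"tx": 0,"ty": 0,"tz": 0,"wx": 0,"wy": 0,"wz": 0.01,"claw": -1},{"tx": 0,"ty": 0,"tz": 0,"wx": 0,"wy": 0,"wz": 0.01,"claw": -1},{"tx": 0,"ty": 0,"tz": 0,"wx": 0,"wy": 0,"wz": 0.01,"claw": -1},{"tx": 0,"ty": 0,"tz": 0,"wx": 0,"wy": 0,"wz": 0.01,"claw": -1},{"tx": 0,"ty": 0,"tz": 0,"wx": 0,"wy": 0,"wz": 0.01,"claw": -1},{"tx": 0,"ty": 0,"tz": 0,"wx": 0,"wy": 0,"wz": 0.01,"claw": -1}]'

```text
clock: 12.25
tool_pos: [0.4872, 0.0221, 0.1658]
eef_rot: [0.923, 0.386, -0.0, -0.0]
contact_force: [0.9, 1.2, -3.8]
opening: 0.129
finger_force: 45.0
```

```bash
python3 st.py
```

```text
12.25 [0.4872 0.0221 0.1658] xyaw 45.40622975300356 z [-0.0006 -0.0002 -1.    ] q [ 0.0167  0.6535 -0.2493  2.0491  0.3328  0.4774 -1.259 ] F [ 0.9465  1.1777 -3.8411] M [-0.0119 -0.0449  0.0098] 0.1293753618163224 45.0004493817687
```

84° turned; the resistance is nearly zero because the dish's weight is now hanging on the tool. I'll lower 0.15 mm and continue.

Emit:
drive_tool --targets '[{"tx": 0,"ty": 0,"tz": -0.005,"wx": 0,"wy": 0,"wz": 0.01,"claw": -1},{"tx": 0,"ty": 0,"tz": 0,"wx": 0,"wy": 0,"wz": 0.01,"claw": -1},{"tx": 0,"ty": 0,"tz": 0,"wx": 0,"wy": 0,"wz": 0.01,"claw": -1},{"tx": 0,"ty": 0,"tz": 0,"wx": 0,"wy": 0,"wz": 0.01,"claw": -1},{"tx": 0,"ty": 0,"tz": 0,"wx": 0,"wy": 0,"wz": 0.01,"claw": -1},{"tx": 0,"ty": 0,"tz": 0,"wx": 0,"wy": 0,"wz": 0.01,"claw": -1},{"tx": 0,"ty": 0,"tz": 0,"wx": 0,"wy": 0,"wz": 0.01,"claw": -1},{"tx": 0,"ty": 0,"tz": 0,"wx": 0,"wy": 0,"wz": 0.01,"claw": -1}]'

```text
clock: 13.05
tool_pos: [0.4875, 0.0223, 0.1659]
eef_rot: [0.906, 0.424, -0.0, 0.0]
contact_force: [-0.4, -0.4, -5.2]
opening: 0.126
finger_force: 45.0
```

```bash
python3 st.py
```

```text
13.05 [0.4875 0.0223 0.1659] xyaw 50.21022937735728 z [-0. -0. -1.] q [ 0.0311  0.6552 -0.2726  2.0482  0.3609  0.4832 -1.204 ] F [-0.3806 -0.448  -5.2114] M [-0.0485 -0.0167  0.0201] 0.12639222215670007 44.999181143939495
```

Emit:
drive_tool --targets '[{"tx": 0,"ty": 0,"tz": -0.01,"wx": 0,"wy": 0,"wz": 0.01,"claw": -1},{"tx": 0,"ty": 0,"tz": 0,"wx": 0,"wy": 0,"wz": 0.01,"claw": -1},{"tx": 0,"ty": 0,"tz": 0,"wx": 0,"wy": 0,"wz": 0.01,"claw": -1},{"tx": 0,"ty": 0,"tz": 0,"wx": 0,"wy": 0,"wz": 0.01,"claw": -1},{"tx": 0,"ty": 0,"tz": 0,"wx": 0,"wy": 0,"wz": 0.01,"claw": -1},{"tx": 0,"ty": 0,"tz": 0,"wx": 0,"wy": 0,"wz": 0.01,"claw": -1},{"tx": 0,"ty": 0,"tz": 0,"wx": 0,"wy": 0,"wz": 0.01,"claw": -1},{"tx": 0,"ty": 0,"tz": 0,"wx": 0,"wy": 0,"wz": 0.01,"claw": -1}]'

```text
clock: 13.85
tool_pos: [0.4876, 0.0221, 0.1657]
eef_rot: [0.887, 0.461, 0.0, 0.0]
contact_force: [-0.5, -1.9, 0.9]
opening: 0.135
finger_force: 46.2
```

```bash
python3 st.py
```

```text
13.85 [0.4876 0.0221 0.1657] xyaw 54.932308568971926 z [ 0.0003 -0.     -1.    ] q [ 0.0456  0.6573 -0.2953  2.0475  0.3883  0.4892 -1.1492] F [-0.4962 -1.8569  0.9226] M [-0.2318  0.0899 -0.785 ] 0.1347142533232726 46.16088798211422
```

The stop is reached at about 93.6°: the moment jumped to -0.79 N m. I'll relax the twist by 0.6° and start a gentle lift.

Emit:
drive_tool --targets '[{"tx": 0,"ty": 0,"tz": 0,"wx": 0,"wy": 0,"wz": -0.01,"claw": -1},{"tx": 0,"ty": 0,"tz": 0.01,"wx": 0,"wy": 0,"wz": 0,"claw": -1},{"tx": 0,"ty": 0,"tz": 0.03,"wx": 0,"wy": 0,"wz": 0,"claw": -1},{"tx": 0,"ty": 0,"tz": 0.05,"wx": 0,"wy": 0,"wz": 0,"claw": -1},{"tx": 0,"ty": 0,"tz": 0.05,"wx": 0,"wy": 0,"wz": 0,"claw": -1},{"tx": 0,"ty": 0,"tz": 0.05,"wx": 0,"wy": 0,"wz": 0,"claw": -1},{"tx": 0,"ty": 0,"tz": 0.04,"wx": 0,"wy": 0,"wz": 0,"claw": -1},{"tx": 0,"ty": 0,"tz": 0.02,"wx": 0,"wy": 0,"wz": 0,"claw": -1}]'

```text
clock: 14.65
tool_pos: [0.487, 0.0221, 0.1731]
eef_rot: [0.89, 0.457, -0.0, -0.0]
contact_force: [0.8, -0.8, -17.2]
opening: 0.129
finger_force: 45.4
```

```bash
python3 st.py
```

```text
14.65 [0.487  0.0221 0.1731] xyaw 54.37838449592189 z [-0.0009 -0.0004 -1.    ] q [ 0.0502  0.6446 -0.3022  2.0418  0.3766  0.5086 -1.1485] F [  0.8256  -0.7618 -17.1509] M [-0.1531 -0.191  -0.4841] 0.12901089494148896 45.41295178234577
```

It rose 7.4 mm (more than the locked 3 mm), but there is friction with some twist left in the key. I'll relax the twist further.

Emit:
drive_tool --targets '[{"tx": 0,"ty": 0,"tz": 0,"wx": 0,"wy": 0,"wz": -0.01,"claw": -1},{"tx": 0,"ty": 0,"tz": 0,"wx": 0,"wy": 0,"wz": -0.01,"claw": -1},{"tx": 0,"ty": 0,"tz": 0,"wx": 0,"wy": 0,"wz": 0,"claw": -1},{"tx": 0,"ty": 0,"tz": 0,"wx": 0,"wy": 0,"wz": 0,"claw": -1},{"tx": 0,"ty": 0,"tz": 0,"wx": 0,"wy": 0,"wz": 0,"claw": -1},{"tx": 0,"ty": 0,"tz": 0,"wx": 0,"wy": 0,"wz": 0,"claw": -1},{"tx": 0,"ty": 0,"tz": 0,"wx": 0,"wy": 0,"wz": 0,"claw": -1},{"tx": 0,"ty": 0,"tz": 0,"wx": 0,"wy": 0,"wz": 0,"claw": -1}]'

```text
clock: 15.45
tool_pos: [0.4879, 0.0223, 0.1735]
eef_rot: [0.894, 0.447, 0.0, 0.0]
contact_force: [-0.7, -0.6, -3.2]
opening: 0.129
finger_force: 45.1
```

```bash
python3 st.py; python3 - <<'E'
from h import *
s=snap('scene')
f=lambda c:cv2.resize(c,None,fx=6,fy=6,interpolation=cv2.INTER_CUBIC)
cv2.imwrite('pics/g.png',f(s['image'][150:240,215:335]))
E
```

```text
15.45 [0.4879 0.0223 0.1735] xyaw 53.15926252397445 z [ 0.001  0.    -1.   ] q [ 0.0464  0.6435 -0.2963  2.041   0.3699  0.5064 -1.1629] F [-0.7032 -0.6084 -3.2011] M [-0.2859  0.1403 -0.2266] 0.1289465400451699 45.08277587592602
```

View pics/g.png

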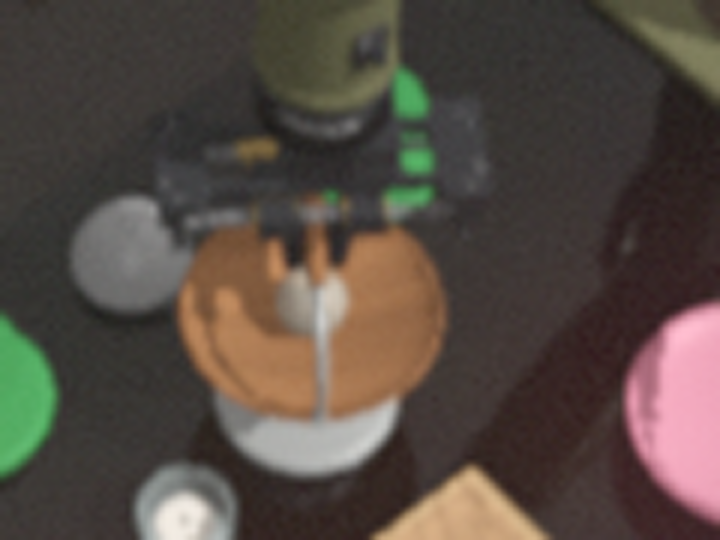

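The sphere is still centred under the grip (crop (312,300)) and the dish has risen slightly. The load is now about the dish's weight, so it's free. I'll keep lifting smoothly.

Emit:
drive_tool --targets '[{"tx": 0,"ty": 0,"tz": 0.01,"wx": 0,"wy": 0,"wz": 0,"claw": -1},{"tx": 0,"ty": 0,"tz": 0.03,"wx": 0,"wy": 0,"wz": 0,"claw": -1},{"tx": 0,"ty": 0,"tz": 0.05,"wx": 0,"wy": 0,"wz": 0,"claw": -1},{"tx": 0,"ty": 0,"tz": 0.06,"wx": 0,"wy": 0,"wz": 0,"claw": -1},{"tx": 0,"ty": 0,"tz": 0.06,"wx": 0,"wy": 0,"wz": 0,"claw": -1},{"tx": 0,"ty": 0,"tz": 0.06,"wx": 0,"wy": 0,"wz": 0,"claw": -1},{"tx": 0,"ty": 0,"tz": 0.06,"wx": 0,"wy": 0,"wz": 0,"claw": -1},{"tx": 0,"ty": 0,"tz": 0.06,"wx": 0,"wy": 0,"wz": 0,"claw": -1}]'

```text
clock: 16.3
tool_pos: [0.4875, 0.0223, 0.185]
eef_rot: [0.894, 0.447, 0.0, 0.0]
contact_force: [0.6, -0.4, -4.9]
opening: 0.127
finger_force: 45.0
```

```bash
python3 st.py
```

```text
16.3 [0.4875 0.0223 0.185 ] xyaw 53.159515689679594 z [ 0.0003  0.     -1.    ] q [ 0.0564  0.6243 -0.3107  2.0307  0.3566  0.5375 -1.1511] F [ 0.6259 -0.4232 -4.8692] M [ 0.0259 -0.0368  0.0158] 0.12652529058645226 44.99934419989586
```

Clear at 19 mm, with weight only and zero moment. Raising it to about 70 mm.

Emit:
drive_tool --targets '[{"tx": 0,"ty": 0,"tz": 0.06,"wx": 0,"wy": 0,"wz": 0,"claw": -1},{"tx": 0,"ty": 0,"tz": 0.08,"wx": 0,"wy": 0,"wz": 0,"claw": -1},{"tx": 0,"ty": 0,"tz": 0.1,"wx": 0,"wy": 0,"wz": 0,"claw": -1},{"tx": 0,"ty": 0,"tz": 0.1,"wx": 0,"wy": 0,"wz": 0,"claw": -1},{"tx": 0,"ty": 0,"tz": 0.1,"wx": 0,"wy": 0,"wz": 0,"claw": -1},{"tx": 0,"ty": 0,"tz": 0.1,"wx": 0,"wy": 0,"wz": 0,"claw": -1},{"tx": 0,"ty": 0,"tz": 0.1,"wx": 0,"wy": 0,"wz": 0,"claw": -1},{"tx": 0,"ty": 0,"tz": 0.1,"wx": 0,"wy": 0,"wz": 0,"claw": -1}]'

```text
clock: 17.1
tool_pos: [0.4875, 0.0223, 0.2073]
eef_rot: [0.894, 0.447, 0.0, 0.0]
contact_force: [-0.2, 0.7, -3.1]
opening: 0.131
finger_force: 45.0
```

Emit:
drive_tool --targets '[{"tx": 0,"ty": 0,"tz": 0.1,"wx": 0,"wy": 0,"wz": 0,"claw": -1},{"tx": 0,"ty": 0,"tz": 0.1,"wx": 0,"wy": 0,"wz": 0,"claw": -1},{"tx": 0,"ty": 0,"tz": 0.1,"wx": 0,"wy": 0,"wz": 0,"claw": -1},{"tx": 0,"ty": 0,"tz": 0.1,"wx": 0,"wy": 0,"wz": 0,"claw": -1},{"tx": 0,"ty": 0,"tz": 0.1,"wx": 0,"wy": 0,"wz": 0,"claw": -1},{"tx": 0,"ty": 0,"tz": 0.1,"wx": 0,"wy": 0,"wz": 0,"claw": -1},{"tx": 0,"ty": 0,"tz": 0.1,"wx": 0,"wy": 0,"wz": 0,"claw": -1},{"tx": 0,"ty": 0,"tz": 0.08,"wx": 0,"wy": 0,"wz": 0,"claw": -1}]'

```text
clock: 17.9
tool_pos: [0.4875, 0.0223, 0.2307]
eef_rot: [0.894, 0.447, 0.0, 0.0]
contact_force: [-0.8, 0.7, -4.4]
opening: 0.13
finger_force: 45.0
```

Emit:
drive_tool --targets '[{"tx": 0,"ty": 0,"tz": 0.06,"wx": 0,"wy": 0,"wz": 0,"claw": -1},{"tx": 0,"ty": 0,"tz": 0.05,"wx": 0,"wy": 0,"wz": 0,"claw": -1},{"tx": 0,"ty": 0,"tz": 0.03,"wx": 0,"wy": 0,"wz": 0,"claw": -1},{"tx": 0,"ty": 0,"tz": 0.01,"wx": 0,"wy": 0,"wz": 0,"claw": -1},{"tx": 0,"ty": 0,"tz": 0,"wx": 0,"wy": 0,"wz": 0,"claw": -1},{"tx": 0,"ty": 0,"tz": 0,"wx": 0,"wy": 0,"wz": 0,"claw": -1},{"tx": 0,"ty": 0,"tz": 0,"wx": 0,"wy": 0,"wz": 0,"claw": -1},{"tx": 0,"ty": 0,"tz": 0,"wx": 0,"wy": 0,"wz": 0,"claw": -1}]'

```text
clock: 18.7
tool_pos: [0.4875, 0.0223, 0.2348]
eef_rot: [0.894, 0.447, -0.0, 0.0]
contact_force: [0.0, 0.6, -4.5]
opening: 0.128
finger_force: 45.0
```

Emit:
drive_tool --targets '[{"tx": 0,"ty": 0,"tz": 0,"wx": 0,"wy": 0,"wz": 0,"claw": -1},{"tx": 0,"ty": 0,"tz": 0,"wx": 0,"wy": 0,"wz": 0,"claw": -1},{"tx": 0,"ty": 0,"tz": 0,"wx": 0,"wy": 0,"wz": 0,"claw": -1},{"tx": 0,"ty": 0,"tz": 0,"wx": 0,"wy": 0,"wz": 0,"claw": -1},{"tx": 0,"ty": 0,"tz": 0,"wx": 0,"wy": 0,"wz": 0,"claw": -1},{"tx": 0,"ty": 0,"tz": 0,"wx": 0,"wy": 0,"wz": 0,"claw": -1},{"tx": 0,"ty": 0,"tz": 0,"wx": 0,"wy": 0,"wz": 0,"claw": -1},{"tx": 0,"ty": 0,"tz": 0,"wx": 0,"wy": 0,"wz": 0,"claw": -1}]'

```text
clock: 19.5
tool_pos: [0.4875, 0.0223, 0.2349]
eef_rot: [0.894, 0.447, 0.0, 0.0]
contact_force: [0.0, 0.9, -4.6]
opening: 0.126
finger_force: 45.0
```

```bash
python3 st.py; python3 - <<'E'
from h import *
s=snap('scene')
f=lambda c:cv2.resize(c,None,fx=5,fy=5,interpolation=cv2.INTER_CUBIC)
cv2.imwrite('pics/i.png',f(s['image'][130:245,200:340]))
P=cloud(s).reshape(-1,3);c=np.array([.4872,.0222])
d=P[(np.linalg.norm(P[:,:2]-c,axis=1)<.09)&(P[:,2]>.145)&(P[:,2]<.178)]
A=np.c_[d[:,:2]-c,np.ones(len(d))];print(len(d),d[:,2].min(),d[:,2].max(),'plane',np.linalg.lstsq(A,d[:,2],rcond=None)[0])
E
```

```text
19.5 [0.4875 0.0223 0.2349] xyaw 53.15782567195252 z [ 0.0001 -0.     -1.    ] q [ 0.0936  0.5462 -0.3615  1.9774  0.3007  0.6692 -1.1005] F [ 0.0264  0.9092 -4.6214] M [-0.0419 -0.0311 -0.02  ] 0.12638872235001503 44.99927882105112
1043 0.15352742247443296 0.17792407367782848 plane [0.00593638 0.00935156 0.16592613]
```

View pics/i.png

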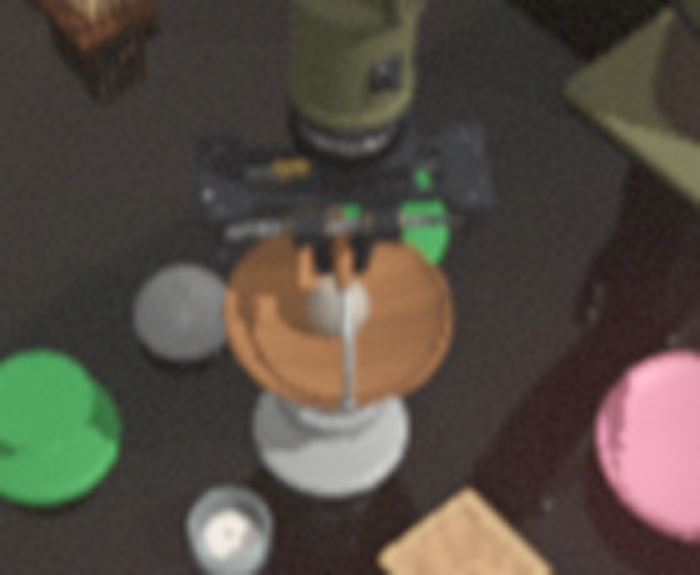

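The dish is held level above the pedestal (plane tilt about 0.6°, raised about 69 mm) with the sphere in the middle (crop (340,305)). The bell, coaster and tealight have not moved. I'm handing it in.

```bash
python3 -c "
from h import *
print(workorder.finish_job())"
```

```text
the job is handed in; nothing more can be done
None
```

The dish is off the pedestal: I turned it about 93° anticlockwise until it hit the stop, lifted it about 69 mm, and handed the job in with it held still and level by its hoop over the pedestal, the sphere in the middle.

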